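# Weigh two castings and seat the sound one in the drilling jig

## Robot

A 6-joint arm with a two-finger parallel gripper is mounted at the origin on a cart in front of the work surface, level with it; the furniture and walls round the work are solid. World frame = base frame: x ahead of the robot, y to its left, z up, the work surface at z = 0. Lengths are in m, angles in rad, forces in N, time in s.
With the tool pointing down it reaches from about 0.3 to 0.875 m from the base axis. Payload 6.4 kg.
Tool frame: the origin (TCP) lies on the mounting face of the last link; the fingertips stand 173 mm ahead of it and the grasp point (between the pads) lies 155 mm ahead of it (ctrl.tip_reach is the distance from the TCP to the fingertips, in m); z points along the fingers, y is the line along which they close (so a half turn about z gives the same grasp; the last joint's range is limited). The gripper opens to 85 mm and grips with 20 to 120 N. Pads are 22 mm wide; open, the fingers measure 114 mm over their backs; the gripper's body (76 mm by 85 mm) begins 54 mm behind the grasp point. The pads swing forward as they close: fully open they stand 13 mm farther back than shut.
Start: joints at [0.915, 0.181, 1.607, -0, 1.354, -0.206], TCP at [0.25, 0.518, 0.405] pointing down, gripper open.
Joint ranges: [-2.99, 2.99], [-0.89, 2.07], [0.3, 2.58], [-1.14, 4.28], [0, 2.63], [-3.12, 3.12]. Speed limits (rad/s): [2.57, 2.57, 3.01, 3.14, 3.14, 3.14].

## Interface

Orientations are given as a unit quaternion [w, x, y, z].
In Python, from bench import ctrl gives the robot as it stands.
- The arm moves only by the shell command python3 -m pendant 'ROWS'. ROWS is JSON, a list that holds one entry, the list of rows, each a list of 7 numbers: the opening, from 0 (shut) to 1 (fully open), then the shift along the tool's x, y, z in mm, then the turn, a rotation vector about the tool's x, y, z in rad. A call has 1 to 5 rows; each row is the pose to reach, as a shift and turn from the pose commanded when the call began, along the tool's axes at that moment; what a row does not reach only later rows make up. A row lasts 1/12 s, in which the tool goes at most 41.7 mm and 7.16 degrees, less where a joint would pass 70% of its speed; a pose out of reach is approached as far as the arm can. A call with a gripper value outside its range is refused whole. The fingers move at their own pace and stop on an object; the grip force is fixed at half the most. Time passes only in rows, so rows that repeat a pose let the fingers close. It gives the time, the measured TCP pose, the force, the opening and the grip force at its end, in the units of the state.
- ctrl.get_obs(): the state, without advancing time (a new reading comes with each control period).
- ctrl.camera(name): name is "scene" or "top" or "wrist"; returns the picture (480x640x3 uint8, red, green, blue); there is no depth.
- ctrl.camera_params(name): a dict with "mtx" (3x3 intrinsics, pixels), "world_from_camera" (4x4, takes a point from camera to world coordinates); the wrist camera has in their place "tool_from_camera" (4x4, takes a point from camera to tool coordinates, whose origin is the TCP and whose axes are the flange's). Camera axes: x right, y down, z forward; pixel columns grow to the right and rows downward; lengths in m; the calibration is good to about 2 mm. A picture is of the moment at which its call begins: read the wrist's pose just before it. camera_params takes no time and is no camera call.
- ctrl.hand_in(): hands the job in; it is judged then, once.
Trained networks look in the newest picture that a camera, given by its name, has taken for a name from the list of things; names that differ only in an ending like _2 or _b are one class to them, and where a whole thing is asked for, a point or a joint stands for the part that bears it (a point fixed in the world has none). Each returns a list of dicts, best first, with "confidence" (0 to 1); they miss things now and then, are a little off and sometimes report something else, mostly with a low value. They report only what shows in the picture. A call takes as long as a camera call.
- ctrl.boxes_of(camera, name): "point" ([column, row] as shares, 0 to 1, of the picture: columns of its width, rows of its height, amid what is visible of it).
The state is a dict: "time_s": time; "q": joint angles; "dq": joint speeds; "joint_efforts": joint torques, N m; "eef_pos": TCP position; "eef_rot": TCP orientation; "wrist_force": force on the tool from outside, world axes, zero at the start; "torque": the same for the moment, N m; "opening": opening from 0.0 (shut) to 1.0 (fully open); "grasp_force": force on a finger pad.
Only numpy, scipy, OpenCV 4.12 (cv2) and the standard library are available. Lean on these libraries where they do the work, as an engineer would, in place of code of your own. Each camera call takes 0.05 s, during which the arm holds its last target. There are 200 camera calls.

## Task

Of the two brass castings that look alike, the lighter one is porous: stand one on each pan of the balance, gently, and let go so that the balance shows which is heavier. Then take the heavier one and press it upright down the bore of the drilling jig, past the spring plunger, until it bears firmly on the sprung depth stop that is hidden in the bore (at least 3 N on the stop for a moment, but never more than 18 N), and let go with it resting on the stop. Leave the lighter casting standing on its pan, and do not shift the round tin, the flux pot or the charcoal.

Things in the scene. Friction and masses are not known exactly. Their poses are not given: they have to be found in the camera images.
- casting_a_mid (a point): solid brass-coloured cylindrical casting, 22 mm diameter, 64 mm tall, standing upright on the bench at the start, with a chamfered foot (3 mm) and a 7 mm sprue mark 1.5 mm proud in its flat top. The point is on its axis half-way up (32 mm above its foot); z runs up its axis. Looks exactly like the other casting, but one of the two is at least 40 g heavier (lighter 120 to 158 g, heavier 198 to 242 g)
- casting_b_mid (a point): solid brass-coloured cylindrical casting, 22 mm diameter, 64 mm tall, standing upright on the bench at the start, with a chamfered foot (3 mm) and a 7 mm sprue mark 1.5 mm proud in its flat top. The point is on its axis half-way up (32 mm above its foot); z runs up its axis. Looks exactly like the other casting, but one of the two is at least 40 g heavier (lighter 120 to 158 g, heavier 198 to 242 g)
- casting_a: the casting of casting_a_mid; origin at the centre of its foot
- casting_b: the casting of casting_b_mid; origin at the centre of its foot
- balance: grey equal-arm balance fixed to the bench, base 90 x 240 x 18 mm, origin under its centre; its beam lies along its y axis, pivot 55 mm up. +y is the left pan's side
- beam (a joint): tilt of the balance's beam, 0 level (empty), -0.09 to 0.09 rad at its stops. Positive: left pan up and right pan down (right heavier); negative: left pan down (left heavier). Pans stay level and sink or rise 8.5 mm at the stops. The beam is oil-damped: it takes up to 2 s to tip
- left_pan_floor (a point): centre of the floor of the left (balance +y) brass pan, on its upper face; flat floor about 60 mm across, rim 5 mm high and 74 mm across outside; 85 mm above the bench when level
- right_pan_floor (a point): the same for the right (balance -y) pan, 190 mm from the left one
- left_pan: the left pan and its stem, origin at the beam's end, 30 mm under the pan floor
- right_pan: the right pan, likewise
- jig: aluminium drilling jig fixed to the bench, block 66 x 66 x 50 mm with two low feet along its y; origin under its centre. A round bore of 24 mm goes down its centre, with a 2 mm chamfer. A spring plunger in its +x side, 10 mm below the mouth, rubs on what is pushed in: a casting does not fall in by itself; the drag is 4 to 8 N
- jig_mouth (a point): centre of the bore's mouth, level with the jig's top, 50 mm above the bench
- depth_stop: stop at the bottom of the bore; origin at the bore's lower end. Its tip (14 mm disc) stands on a set screw at an unknown setting: its face is met 16 to 34 mm below the mouth (a casting then stands 48 to 30 mm proud). Sprung, 4 N per mm from zero, and damped: press at 15 mm/s or less. The push rises above the drag when it is met; a push of 13 to 18 N, drag included, seats it
- brass_tin: bystander: round brass tin, 62 mm across, 23 mm high, origin under its centre
- flux_pot: bystander: round lidded pot, 53 mm across, 32 mm high, origin under its centre
- charcoal_lump: bystander: dark lump, 36 x 58 x 32 mm, origin under its centre

How it is judged:
On the way, in this order (a step that is already met when the one before it is completed fails the run):
1. the two castings stand released on opposite pans and the beam has tipped to the heavier one's side (((contact force between casting_a and left_pan above 0.3 N and horizontal distance between casting_a_mid and left_pan_floor below 0.03 m and angle between each of casting_a_mid, casting_b_mid's own z axis and vertical below 0.2 rad and contact force between casting_b and right_pan above 0.3 N and horizontal distance between casting_b_mid and right_pan_floor below 0.03 m) or (contact force between casting_a and right_pan above 0.3 N and horizontal distance between casting_a_mid and right_pan_floor below 0.03 m and angle between each of casting_a_mid, casting_b_mid's own z axis and vertical below 0.2 rad and contact force between casting_b and left_pan above 0.3 N and horizontal distance between casting_b_mid and left_pan_floor below 0.03 m)) and (value of joint beam below -0.06 rad or value of joint beam above 0.06 rad) and contact force between the fingers and casting_a below 0.1 N and contact force between the fingers and casting_b below 0.1 N), for 0.3 s.
2. the heavier casting is in the bore and bears on the depth stop with at least 3 N (((contact force between casting_a and depth_stop above 3 N and horizontal distance between casting_a_mid and jig_mouth below 0.005 m and ((contact force between casting_b and left_pan between 0.3 and 1.75 N and horizontal distance between casting_b_mid and left_pan_floor below 0.03 m and angle between casting_b_mid's own z axis and vertical below 0.2 rad) or (contact force between casting_b and right_pan between 0.3 and 1.75 N and horizontal distance between casting_b_mid and right_pan_floor below 0.03 m and angle between casting_b_mid's own z axis and vertical below 0.2 rad))) or (contact force between casting_b and depth_stop above 3 N and horizontal distance between casting_b_mid and jig_mouth below 0.005 m and ((contact force between casting_a and left_pan between 0.3 and 1.75 N and horizontal distance between casting_a_mid and left_pan_floor below 0.03 m and angle between casting_a_mid's own z axis and vertical below 0.2 rad) or (contact force between casting_a and right_pan between 0.3 and 1.75 N and horizontal distance between casting_a_mid and right_pan_floor below 0.03 m and angle between casting_a_mid's own z axis and vertical below 0.2 rad))))), for 0.15 s.
At the end, for the whole second after the job is handed in: The heavier casting stands upright (0.1 rad) and at rest in the bore, foot within 4 mm of its axis, touching the depth stop; the lighter one (under 1.75 N on its pan) stands upright (0.2 rad) and at rest on a pan within 30 mm of its centre (((contact force between casting_a and depth_stop above 0.2 N and horizontal distance between casting_a and jig_mouth below 0.004 m and angle between casting_a_mid's own z axis and vertical below 0.1 rad and linear speed of casting_a below 0.02 m/s and ((contact force between casting_b and left_pan between 0.3 and 1.75 N and horizontal distance between casting_b_mid and left_pan_floor below 0.03 m and angle between casting_b_mid's own z axis and vertical below 0.2 rad) or (contact force between casting_b and right_pan between 0.3 and 1.75 N and horizontal distance between casting_b_mid and right_pan_floor below 0.03 m and angle between casting_b_mid's own z axis and vertical below 0.2 rad)) and linear speed of casting_b below 0.03 m/s) or (contact force between casting_b and depth_stop above 0.2 N and horizontal distance between casting_b and jig_mouth below 0.004 m and angle between casting_b_mid's own z axis and vertical below 0.1 rad and linear speed of casting_b below 0.02 m/s and ((contact force between casting_a and left_pan between 0.3 and 1.75 N and horizontal distance between casting_a_mid and left_pan_floor below 0.03 m and angle between casting_a_mid's own z axis and vertical below 0.2 rad) or (contact force between casting_a and right_pan between 0.3 and 1.75 N and horizontal distance between casting_a_mid and right_pan_floor below 0.03 m and angle between casting_a_mid's own z axis and vertical below 0.2 rad)) and linear speed of casting_a below 0.03 m/s))).
It fails at once if a casting is pressed on the depth stop with more than 18 N (contact force between any of casting_a, casting_b and depth_stop above 18 N).
It fails at once if a pan of the balance is hit or pressed with more than 20 N (contact force between anything else and left_pan above 20 N or contact force between anything else and right_pan above 20 N).
It fails at once if a bystander (tin, pot or charcoal) is moved by more than 15 mm (distance of any of brass_tin, flux_pot, charcoal_lump from where it was at the start of the episode above 0.015 m).
It also fails if it takes over 58 s, if anything falls off the work surface, if the arm or the gripper's body presses on something with over 40 N, if the wrist force passes 120 N, or if a joint passes its speed limit or range.

## Working session

There is one attempt and no reset: what is moved stays moved. The work goes in short steps, Python scripts to look and compute and a shell command to move; the robot and the scene stay as the last step left them, time stands still between calls to the robot, and variables do not carry over. Pictures are saved under pics/ and viewed, at most 10 in all, crops included, and the job is handed in when it is done.

```bash
mkdir -p pics; ls; python3 - <<'E'
from bench import ctrl
import cv2,numpy as np
for c in ("scene","top"):
    im=ctrl.camera(c); cv2.imwrite(f"pics/{c}0.png",im[:,:,::-1])
    P=ctrl.camera_params(c); print(c,np.round(P["mtx"],1).tolist(),np.round(P["world_from_camera"],3).tolist())
    for n in ("casting_a","balance","left_pan","right_pan","jig","jig_mouth","brass_tin","flux_pot","charcoal_lump"):
        try:
            print(n,[(round(b["point"][0]*640),round(b["point"][1]*480),round(b["confidence"],2)) for b in ctrl.boxes_of(c,n)][:4])
        except Exception as e: print(n,e)
print(ctrl.get_obs())
E
```

```text
pics
scene [[469.8, 0.0, 322.8], [0.0, 469.8, 236.6], [0.0, 0.0, 1.0]] [[-0.511, -0.414, 0.753, -0.136], [-0.859, 0.222, -0.461, 0.489], [0.023, -0.883, -0.469, 0.497], [0.0, 0.0, 0.0, 1.0]]
casting_a [(375, 269, 0.88), (278, 310, 0.57)]
balance [(312, 257, 0.93), (395, 223, 0.17)]
left_pan [(280, 247, 0.94)]
right_pan [(350, 217, 0.76)]
jig [(422, 241, 0.7)]
jig_mouth [(425, 241, 0.56)]
brass_tin [(394, 223, 0.75), (280, 248, 0.39)]
flux_pot [(188, 329, 0.86), (374, 276, 0.31)]
charcoal_lump [(165, 292, 0.81)]
top [[517.3, 0.0, 322.0], [0.0, 517.3, 233.0], [0.0, 0.0, 1.0]] [[0.015, -0.995, 0.098, 0.429], [-1.0, -0.014, 0.011, 0.087], [-0.01, -0.098, -0.995, 1.089], [0.0, 0.0, 0.0, 1.0]]
casting_a [(362, 281, 0.65), (263, 281, 0.49)]
balance [(333, 225, 0.77), (192, 205, 0.5)]
left_pan [(283, 232, 0.55)]
right_pan [(380, 216, 0.69), (361, 280, 0.23)]
jig [(449, 239, 0.96)]
jig_mouth [(447, 242, 0.84), (196, 261, 0.42)]
brass_tin [(453, 188, 0.8), (451, 239, 0.47)]
flux_pot [(194, 262, 0.88)]
charcoal_lump [(195, 206, 0.66)]
{'time_s': 1.0, 'q': array([ 9.14704625e-01,  1.80773441e-01,  1.60696556e+00,  5.40239787e-06,
        1.35381987e+00, -2.06296204e-01]), 'dq': array([-9.83824567e-05,  1.65045369e-03, -1.81944598e-03, -3.57331240e-04,
       -1.53407534e-04, -2.40467306e-03]), 'joint_efforts': array([-4.61566688e-04, -4.44855273e+01, -3.51679480e+01, -2.73618525e-04,
        6.89146545e-04, -1.24020414e-05]), 'eef_pos': array([0.24999436, 0.51783466, 0.40472008]), 'eef_rot': array([4.66413246e-06, 2.23007254e-01, 9.74816785e-01, 1.64493135e-05]), 'wrist_force': array([-0.10478485,  0.22884229, -0.51000842]), 'torque': array([-0.01185081,  0.01681522,  0.00021999]), 'grasp_force': 0.0, 'opening': 0.998733447235051}
```

View pics/top0.png

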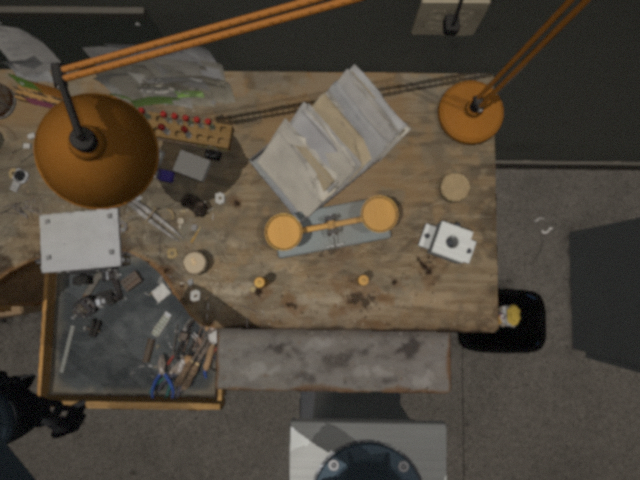

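View pics/scene0.png

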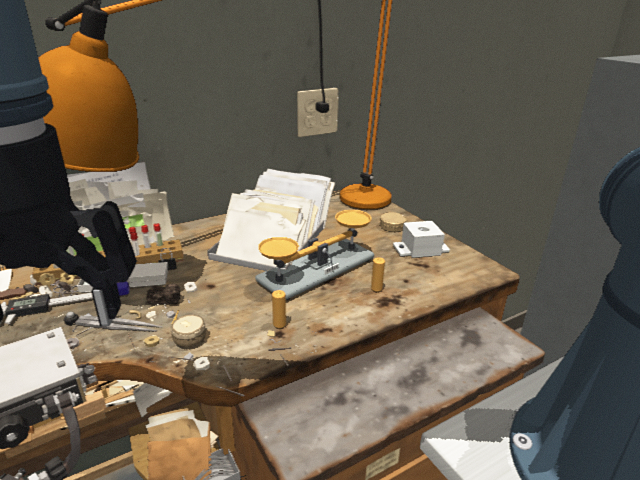

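```bash
cat > h.py <<'E'
from bench import ctrl
import cv2,numpy as np
from scipy.spatial.transform import Rotation as R
def wfc(c):
    P=ctrl.camera_params(c)
    if c!="wrist": return P["mtx"],np.array(P["world_from_camera"])
    o=ctrl.get_obs(); T=np.eye(4); T[:3,:3]=R.from_quat(o["eef_rot"],scalar_first=True).as_matrix(); T[:3,3]=o["eef_pos"]
    return P["mtx"],T@np.array(P["tool_from_camera"])
def onz(c,uv,z,M=None):
    K,T=M or wfc(c); d=T[:3,:3]@np.linalg.solve(K,[uv[0],uv[1],1]); p=T[:3,3]; return p+d*(z-p[2])/d[2]
def proj(c,p,M=None):
    K,T=M or wfc(c); q=K@(T[:3,:3].T@(np.array(p)-T[:3,3])); return q[:2]/q[2]
def tri(obs):
    A=[];b=[]
    for c,uv in obs:
        K,T=wfc(c); d=T[:3,:3]@np.linalg.solve(K,[*uv,1]); d/=np.linalg.norm(d); M=np.eye(3)-np.outer(d,d); A.append(M); b.append(M@T[:3,3])
    return np.linalg.lstsq(np.vstack(A),np.hstack(b),rcond=None)[0]
def togo(p,o=None):
    "shift in tool axes (mm) that brings the grasp point to world p"
    o=o or ctrl.get_obs(); r=R.from_quat(o["eef_rot"],scalar_first=True)
    return np.round(1000*r.inv().apply(np.array(p)-(o["eef_pos"]+r.apply([0,0,.155]))),1)
E
python3 - <<'E'
from h import *
np.set_printoptions(precision=4,suppress=True)
im=cv2.imread("pics/top0.png"); hsv=cv2.cvtColor(im,cv2.COLOR_BGR2HSV)
m=cv2.inRange(hsv,(12,150,120),(28,255,255)); m[:170]=0;m[300:]=0;m[:,:230]=0;m[:,420:]=0
n,l,s,c=cv2.connectedComponentsWithStats(m)
for i in range(1,n):
    if s[i,4]>15: print(s[i],c[i])
for n_,uv,z in (("L",(283,231),.087),("R",(380,213.5),.087),("c1",(260,282),.04),("c2",(363,280),.04),("jig",(453,241.5),.05),("tin",(455,187),.023),("pot",(194,262),.032),("char",(194,204),.03)): print(n_,onz("top",uv,z))
print("tri c1",tri([("top",(260,282)),("scene",(279,310))]),"c2",tri([("top",(363,280)),("scene",(377.5,275))]))
print(togo([0,0,0]),R.from_quat(ctrl.get_obs()["eef_rot"],scalar_first=True).as_matrix(),ctrl.camera_params("wrist"))
E
```

```text
L [0.5307 0.1744 0.087 ]
R [ 0.5677 -0.0144  0.087 ]
c1 [0.4312 0.2227 0.04  ]
c2 [0.4383 0.0146 0.04  ]
jig [ 0.5179 -0.165   0.05  ]
tin [ 0.6343 -0.1768  0.023 ]
pot [0.47   0.3601 0.032 ]
char [0.5902 0.3653 0.03  ]
tri c1 [0.4308 0.2233 0.029 ] c2 [0.439  0.0146 0.0277]
[  -0.  -575.   249.7] [[-0.9005  0.4348  0.    ]
 [ 0.4348  0.9005  0.    ]
 [-0.      0.     -1.    ]] {'mtx': array([[334.1747,   0.    , 318.0825],
       [  0.    , 334.1747, 246.1137],
       [  0.    ,   0.    ,   1.    ]]), 'tool_from_camera': array([[-0.0001, -0.9609, -0.2771,  0.0711],
       [ 1.    , -0.0004,  0.001 , -0.0004],
       [-0.0011, -0.2771,  0.9609,  0.0304],
       [ 0.    ,  0.    ,  0.    ,  1.    ]])}
```

```bash
python3 -m pendant '[[[1,-36,-23,11,0,0,-0.11],[1,-72,-46,22,0,0,-0.22],[1,-108,-70,33,0,0,-0.33],[1,-145,-93,45,0,0,-0.45],[1,-145,-93,45,0,0,-0.45]]]' && python3 -m pendant '[[[1,-22,-36,11,0,0,0],[1,-45,-73,22,0,0,0],[1,-67,-110,33,0,0,0],[1,-90,-147,45,0,0,0],[1,-90,-147,45,0,0,0]]]' && python3 - <<'E'
from h import *
im=ctrl.camera("wrist"); cv2.imwrite("pics/w1.png",im[:,:,::-1])
print(ctrl.get_obs()["eef_pos"],ctrl.get_obs()["eef_rot"],ctrl.get_obs()["time_s"])
print(proj("wrist",[.431,.223,.064]),[(b["point"][0]*640,b["point"][1]*480,b["confidence"]) for b in ctrl.boxes_of("wrist","casting_a_mid")])
E
```

```text
time_s: 1.42
eef_pos: [0.3414, 0.368, 0.3584]
eef_rot: [-0.0, -0.002, 1.0, -0.001]
wrist_force: [-0.4, 0.3, -0.1]
opening: 0.997
grasp_force: 0.0
time_s: 1.83
eef_pos: [0.432, 0.2202, 0.3136]
eef_rot: [-0.0, 0.002, 1.0, -0.001]
wrist_force: [0.2, -0.1, -1.4]
opening: 0.998
grasp_force: 0.0
[0.43199881 0.22040306 0.31352621] [-4.24769397e-04  2.22575465e-03  9.99997115e-01 -7.96961026e-04] 1.8833
[322.18321645 255.98822744] [(321.216, 248.01600000000002, 0.93)]
```

View pics/w1.png

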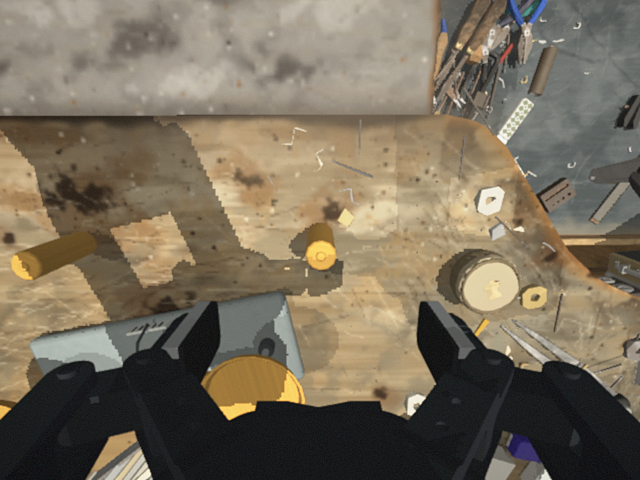

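```bash
python3 - <<'E'
from h import *
for z in (.064,.0655): p=onz("wrist",(321,257),z); print(p, togo([p[0],p[1],.054]))
E
```

```text
[0.43097219 0.22420855 0.064     ] [-1.000e-01  2.200e+00  1.051e+02]
[0.43048696 0.22419513 0.0655    ] [  0.4   2.2 105.1]
```

```bash
python3 -m pendant '[[[1,0,2,30,0,0,0],[1,0,2,60,0,0,0],[0.7,0,2,85,0,0,0],[0.5,0,2,105,0,0,0],[0.5,0,2,105,0,0,0]]]' && python3 -m pendant '[[[0,0,0,0,0,0,0],[0,0,0,0,0,0,0],[0,0,0,0,0,0,0],[0,0,0,0,0,0,0],[0,0,0,0,0,0,0]]]'
```

```text
time_s: 2.35
eef_pos: [0.4276, 0.2268, 0.2063]
eef_rot: [-0.003, -0.001, 1.0, -0.001]
wrist_force: [-1.3, -1.9, 0.6]
opening: 0.603
grasp_force: 0.0
time_s: 2.77
eef_pos: [0.4309, 0.2266, 0.2114]
eef_rot: [0.002, -0.0, 1.0, 0.001]
wrist_force: [-0.9, 0.6, 6.5]
opening: 0.232
grasp_force: 58.2
```

```bash
python3 - <<'E'
from h import *
P=ctrl.camera_params("wrist"); T=np.eye(4); T[:3,:3]=R.from_quat([-4.2e-4,2.2e-3,1,-8e-4],scalar_first=True).as_matrix(); T[:3,3]=[.432,.2204,.3135]
M=(P["mtx"],T@np.array(P["tool_from_camera"]))
a=np.linspace(0,2*np.pi,200)
pts=np.array([proj("w",[.5307+.037*np.cos(t),.1744+.037*np.sin(t),.09],M) for t in a]); print(pts.min(0),pts.max(0))
g=cv2.imread("pics/top0.png"); big=cv2.resize(g[180:300,230:480],None,fx=3.2,fy=3.2,interpolation=cv2.INTER_CUBIC)
for c,r in (((.5307,.1744,.09),.037),((.5677,-.0144,.09),.037),((.5179,-.165,.05),.012)):
    q=np.array([proj("top",[c[0]+r*np.cos(t),c[1]+r*np.sin(t),c[2]]) for t in a]); q=((q+.5-[230,180])*3.2-.5)
    cv2.polylines(big,[q.astype(int)],True,(255,0,0),1)
cv2.imwrite("pics/t1.png",big)
E
python3 -m pendant '[[[0,0,0,-15,0,0,0],[0,0,0,-35,0,0,0],[0,0,0,-60,0,0,0],[0,0,0,-90,0,0,0],[0,0,0,-110,0,0,0]]]'
python3 -m pendant '[[[0,0,0,0,0,0,0],[0,0,0,0,0,0,0],[0,0,0,0,0,0,0]]]'
```

```text
[199.63018347 357.94001996] [306.13132385 446.29768066]
time_s: 3.18
eef_pos: [0.4304, 0.226, 0.3223]
eef_rot: [0.001, -0.0, 1.0, 0.0]
wrist_force: [0.5, 0.5, -1.5]
opening: 0.237
grasp_force: 59.0
time_s: 3.43
eef_pos: [0.4296, 0.2258, 0.3188]
eef_rot: [-0.001, -0.0, 1.0, -0.0]
wrist_force: [-0.1, 0.1, -2.4]
opening: 0.234
grasp_force: 58.9
```

View pics/t1.png

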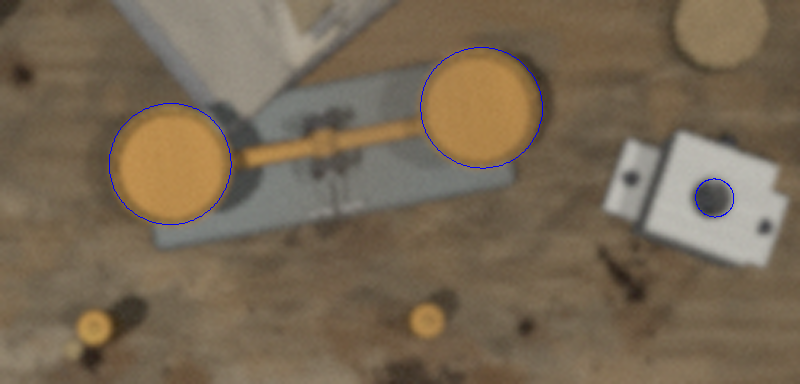

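```bash
python3 -m pendant '[[[0,-25,-13,-5,0,0,0],[0,-60,-30,-5,0,0,0],[0,-85,-43,-5,0,0,0],[0,-101,-51,-5,0,0,0],[0,-101,-51,0,0,0,0]]]'; python3 -m pendant '[[[0,0,0,3,0,0,0],[0,0,0,7,0,0,0],[0,0,0,11,0,0,0],[0,0,0,15,0,0,0],[0,0,0,17,0,0,0]]]'; python3 -m pendant '[[[0,0,0,1,0,0,0],[0,0,0,2,0,0,0],[0,0,0,3,0,0,0],[0,0,0,4,0,0,0],[0,0,0,5,0,0,0]]]'
```

```text
time_s: 3.85
eef_pos: [0.5338, 0.173, 0.3186]
eef_rot: [0.0, 0.001, 1.0, -0.0]
wrist_force: [0.5, 0.1, -2.4]
opening: 0.237
grasp_force: 59.0
time_s: 4.27
eef_pos: [0.5303, 0.1755, 0.3017]
eef_rot: [-0.001, -0.001, 1.0, -0.0]
wrist_force: [-0.0, -0.6, -3.1]
opening: 0.234
grasp_force: 59.0
time_s: 4.68
eef_pos: [0.5313, 0.1751, 0.2979]
eef_rot: [0.0, -0.0, 1.0, 0.0]
wrist_force: [-0.2, 0.2, -1.7]
opening: 0.236
grasp_force: 59.0
```

```bash
python3 -m pendant '[[[0,0,0,1,0,0,0],[0,0,0,2,0,0,0],[0,0,0,3,0,0,0],[0,0,0,4,0,0,0],[0,0,0,5,0,0,0]]]';python3 -m pendant '[[[0,0,0,1,0,0,0],[0,0,0,2,0,0,0],[0,0,0,3,0,0,0],[0,0,0,3,0,0,0],[0,0,0,3,0,0,0]]]'
```

```text
time_s: 5.1
eef_pos: [0.5312, 0.1751, 0.2926]
eef_rot: [0.0, -0.0, 1.0, -0.0]
wrist_force: [-0.0, -0.7, -1.0]
opening: 0.234
grasp_force: 59.0
time_s: 5.52
eef_pos: [0.5311, 0.1751, 0.2895]
eef_rot: [-0.0, -0.0, 1.0, -0.0]
wrist_force: [-0.7, -0.6, -1.9]
opening: 0.233
grasp_force: 59.0
```

```bash
python3 -m pendant '[[[0,0,0,1,0,0,0],[0,0,0,2,0,0,0],[0,0,0,2,0,0,0],[0,0,0,2,0,0,0],[0,0,0,2,0,0,0]]]'; python3 - <<'E'
from h import *
im=ctrl.camera("scene"); cv2.imwrite("pics/s1.png",cv2.resize(im[180:330,220:420,::-1],None,fx=4,fy=4,interpolation=cv2.INTER_CUBIC))
E
```

```text
time_s: 5.93
eef_pos: [0.5312, 0.1751, 0.2879]
eef_rot: [0.0, -0.0, 1.0, 0.0]
wrist_force: [0.2, -1.0, 0.9]
opening: 0.237
grasp_force: 59.2
```

View pics/s1.png

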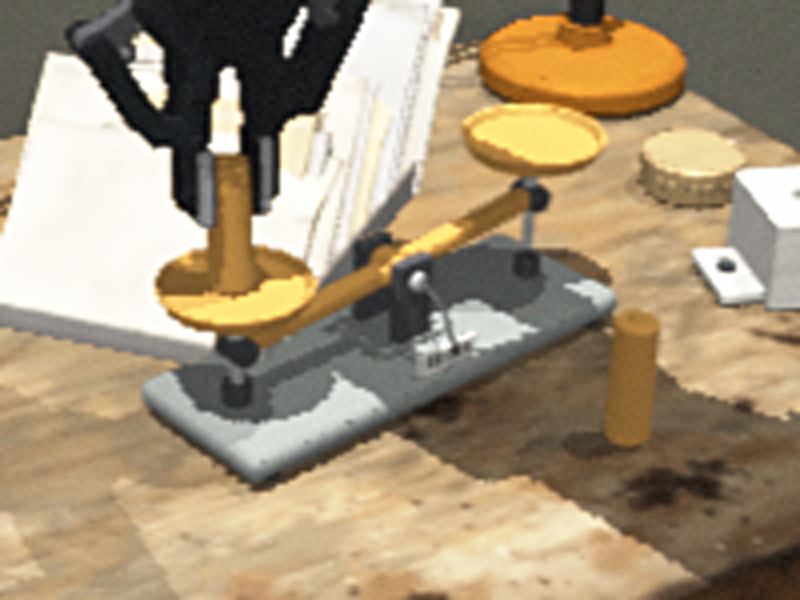

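```bash
python3 -m pendant '[[[0.3,0,0,0,0,0,0],[0.4,0,0,0,0,0,0],[0.6,0,0,0,0,0,0],[0.6,0,0,0,0,0,0],[0.6,0,0,0,0,0,0]]]'; python3 -m pendant '[[[0.6,0,0,-10,0,0,0],[0.6,0,0,-30,0,0,0],[0.6,0,0,-60,0,0,0],[0.8,0,0,-60,0,0,0]]]'; python3 -m pendant '[[[0.8,18,-30,0,0,0,0],[0.8,38,-66,0,0,0,0],[1,58,-102,0,0,0,0],[1,76,-135,15,0,0,0],[1,92,-160,33,0,0,0]]]';python3 -m pendant '[[[1,0,0,0,0,0,0],[1,0,0,0,0,0,0],[1,0,0,0,0,0,0]]]';python3 - <<'E'
from h import *
im=ctrl.camera("wrist"); cv2.imwrite("pics/w2.png",im[:,:,::-1])
hsv=cv2.cvtColor(im,cv2.COLOR_RGB2HSV); m=cv2.inRange(hsv,(14,140,170),(28,255,255)); m[300:]=0;m[:200]=0;m[:,:260]=0;m[:,380:]=0
n,l,s,c=cv2.connectedComponentsWithStats(m); print([(s[i].tolist(),c[i]) for i in range(1,n) if s[i,4]>30])
print(proj("wrist",[.439,.0146,.064]))
E
```

```text
time_s: 6.4
eef_pos: [0.5312, 0.1751, 0.2877]
eef_rot: [0.0, -0.0, 1.0, 0.0]
wrist_force: [0.5, 0.1, 0.3]
opening: 0.597
grasp_force: 0.0
time_s: 6.73
eef_pos: [0.533, 0.1754, 0.3542]
eef_rot: [0.005, -0.0, 1.0, 0.001]
wrist_force: [1.1, 0.4, 1.7]
opening: 0.726
grasp_force: 0.0
time_s: 7.15
eef_pos: [0.4388, 0.0133, 0.3163]
eef_rot: [0.002, -0.0, 1.0, -0.001]
wrist_force: [0.8, -0.6, -0.6]
opening: 1.001
grasp_force: 0.0
time_s: 7.4
eef_pos: [0.4398, 0.015, 0.3156]
eef_rot: [0.001, 0.0, 1.0, -0.0]
wrist_force: [0.3, 0.4, 0.1]
opening: 1.002
grasp_force: 0.0
[([304, 237, 31, 30, 681], array([319.1071953 , 251.98384728]))]
[316.83222311 253.841065  ]
```

View pics/w2.png

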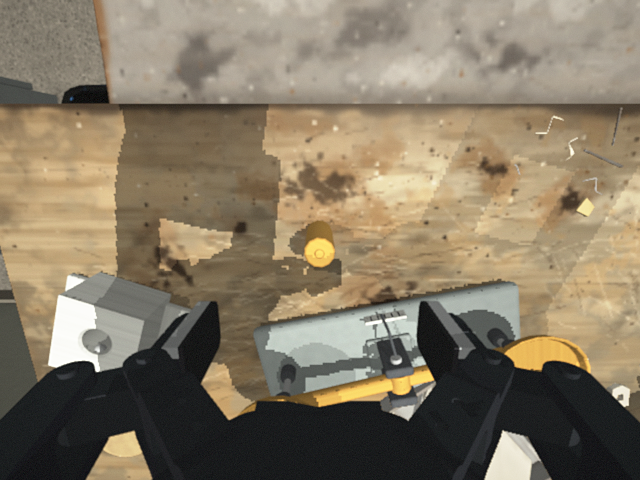

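```bash
python3 - <<'E'
from h import *
p=onz("wrist",(319.3,253.5),.0645); print(p,togo([p[0],p[1],.054]),"bore",onz("wrist",(97,342),.05))
E
python3 -m pendant '[[[1,1,1.5,30,0,0,0],[1,1,1.5,60,0,0,0],[0.7,1,1.5,85,0,0,0],[0.5,1,1.5,106,0,0,0],[0.5,1,1.5,106,0,0,0]]]' && python3 -m pendant '[[[0,0,0,0,0,0,0],[0,0,0,0,0,0,0],[0,0,0,0,0,0,0],[0,0,0,0,0,0,0],[0,0,0,0,0,0,0]]]'
```

```text
[0.43859404 0.01631057 0.0645    ] [  2.1   1.  106.8] bore [ 0.51732739 -0.16122049  0.05      ]
time_s: 7.87
eef_pos: [0.4371, 0.0179, 0.2057]
eef_rot: [-0.003, -0.001, 1.0, 0.001]
wrist_force: [-0.9, 0.3, -0.3]
opening: 0.61
grasp_force: 0.0
time_s: 8.28
eef_pos: [0.4393, 0.0166, 0.2103]
eef_rot: [0.002, -0.0, 1.0, -0.0]
wrist_force: [0.4, 1.2, 6.6]
opening: 0.235
grasp_force: 59.4
```

```bash
python3 -m pendant '[[[0,0,0,-15,0,0,0],[0,0,0,-40,0,0,0],[0,0,0,-70,0,0,0],[0,0,0,-100,0,0,0],[0,0,0,-116,0,0,0]]]';python3 -m pendant '[[[0,-25,-6,0,0,0,0],[0,-60,-15,0,0,0,0],[0,-95,-23,0,0,0,0],[0,-120,-29,0,0,0,0],[0,-128,-31,0,0,0,0]]]';python3 -m pendant '[[[0,0,0,0,0,0,0],[0,0,0,3,0,0,0],[0,0,0,7,0,0,0],[0,0,0,11,0,0,0],[0,0,0,13,0,0,0]]]'; python3 -m pendant '[[[0,0,0,1,0,0,0],[0,0,0,2,0,0,0],[0,0,0,3,0,0,0],[0,0,0,4,0,0,0],[0,0,0,4,0,0,0]]]'
```

```text
time_s: 8.7
eef_pos: [0.4388, 0.0164, 0.3284]
eef_rot: [0.002, -0.0, 1.0, -0.001]
wrist_force: [1.1, -0.4, -1.9]
opening: 0.232
grasp_force: 59.1
time_s: 9.12
eef_pos: [0.569, -0.0157, 0.3254]
eef_rot: [0.002, 0.0, 1.0, -0.001]
wrist_force: [0.2, -0.1, -2.4]
opening: 0.239
grasp_force: 59.1
time_s: 9.53
eef_pos: [0.565, -0.014, 0.3108]
eef_rot: [-0.001, -0.0, 1.0, 0.0]
wrist_force: [0.1, -0.1, -1.5]
opening: 0.234
grasp_force: 59.1
time_s: 9.95
eef_pos: [0.5662, -0.0144, 0.3076]
eef_rot: [-0.0, -0.0, 1.0, 0.0]
wrist_force: [0.2, -0.2, -0.7]
opening: 0.238
grasp_force: 59.1
```

```bash
python3 -m pendant '[[[0,0,0,1,0,0,0],[0,0,0,2,0,0,0],[0,0,0,3,0,0,0],[0,0,0,4,0,0,0],[0,0,0,4,0,0,0]]]';python3 -m pendant '[[[0,0,0,0.5,0,0,0],[0,0,0,1,0,0,0],[0,0,0,1,0,0,0],[0,0,0,1,0,0,0],[0,0,0,1,0,0,0]]]'; python3 - <<'E'
from h import *
im=ctrl.camera("scene"); cv2.imwrite("pics/s2.png",cv2.resize(im[180:330,220:420,::-1],None,fx=4,fy=4,interpolation=cv2.INTER_CUBIC))
E
```

```text
time_s: 10.37
eef_pos: [0.5663, -0.0144, 0.3037]
eef_rot: [0.0, -0.0, 1.0, -0.0]
wrist_force: [-0.1, -0.7, 1.1]
opening: 0.236
grasp_force: 59.3
time_s: 10.78
eef_pos: [0.5663, -0.0145, 0.3028]
eef_rot: [0.0, -0.0, 1.0, -0.0]
wrist_force: [-0.6, -0.9, 0.1]
opening: 0.238
grasp_force: 59.3
```

View pics/s2.png

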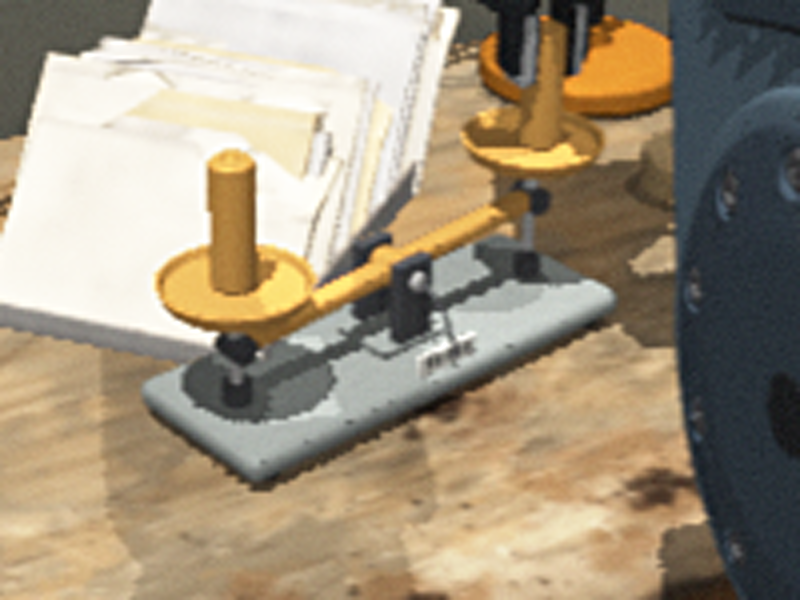

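```bash
python3 -m pendant '[[[0.3,0,0,0,0,0,0],[0.4,0,0,0,0,0,0],[0.6,0,0,0,0,0,0],[0.6,0,0,0,0,0,0],[0.6,0,0,0,0,0,0]]]'; python3 -m pendant '[[[0.6,0,0,-10,0,0,0],[0.6,0,0,-30,0,0,0],[0.6,0,0,-60,0,0,0],[0.6,0,0,-60,0,0,0],[0.6,0,0,-60,0,0,0]]]'; for i in 1 2 3; do python3 -m pendant '[[[0.6,0,0,0,0,0,0],[0.6,0,0,0,0,0,0],[0.6,0,0,0,0,0,0],[0.6,0,0,0,0,0,0],[0.6,0,0,0,0,0,0]]]'>/dev/null; done; python3 - <<'E'
from h import *
a=cv2.imread("pics/s2.png"); a=cv2.resize(a,(200,150),interpolation=cv2.INTER_AREA)
im=np.ascontiguousarray(ctrl.camera("scene")[:,:,::-1]); b=im[180:330,220:420]
t=a[36:85,38:82]; r=cv2.matchTemplate(b,t,cv2.TM_CCOEFF_NORMED); print("A was (38,36) now",cv2.minMaxLoc(r)[3],r.max())
cv2.imwrite("pics/s3.png",cv2.resize(im[130:330,220:440],None,fx=3,fy=3,interpolation=cv2.INTER_CUBIC)); print(ctrl.get_obs()["time_s"])
E
```

```text
time_s: 11.25
eef_pos: [0.5662, -0.0144, 0.3026]
eef_rot: [-0.0, -0.0, 1.0, 0.0]
wrist_force: [-0.2, 0.3, 0.5]
opening: 0.598
grasp_force: 0.0
time_s: 11.67
eef_pos: [0.567, -0.0145, 0.3656]
eef_rot: [0.003, -0.0, 1.0, -0.001]
wrist_force: [-0.0, 0.0, -1.2]
opening: 0.6
grasp_force: 0.0
A was (38,36) now (38, 36) 0.9729605
12.9667
```

View pics/s3.png

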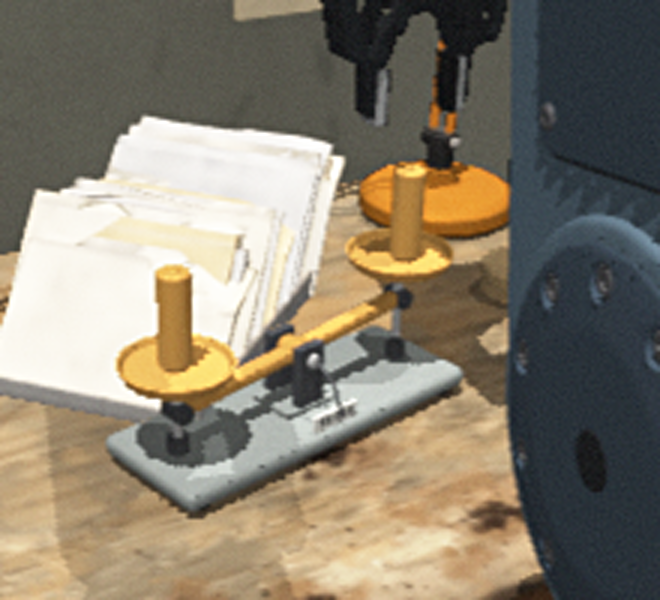

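```bash
python3 -m pendant '[[[0.6,6,30,0,0,0,0],[0.6,13,70,0,0,0,0],[0.6,21,110,0,0,0,0],[0.6,29,150,0,0,0,0],[0.6,35,182,0,0,0,0]]]'; python3 -m pendant '[[[0.6,1,8,0,0,0,0],[0.6,1,8,0,0,0,0],[0.6,1,8,0,0,0,0]]]'; python3 - <<'E'
from h import *
a=cv2.imread("pics/s2.png"); a=cv2.resize(a,(200,150),interpolation=cv2.INTER_AREA)
b=np.ascontiguousarray(ctrl.camera("scene")[:,:,::-1])[180:330,220:420]
t=a[55:85,38:82]; r=cv2.matchTemplate(b,t,cv2.TM_CCOEFF_NORMED); print("A was (38,55) now",cv2.minMaxLoc(r)[3],r.max())
im=ctrl.camera("wrist"); hsv=cv2.cvtColor(im,cv2.COLOR_RGB2HSV); print(proj("wrist",[.5312,.1751,.1415]),[(b["point"][0]*640,b["point"][1]*480,b["confidence"]) for b in ctrl.boxes_of("wrist","casting_a")])
cv2.imwrite("pics/w3.png",im[:,:,::-1]); print(togo([.5312,.1751,.1329]))
E
```

```text
time_s: 13.38
eef_pos: [0.5302, 0.1699, 0.3628]
eef_rot: [-0.0, -0.0, 1.0, 0.0]
wrist_force: [1.2, 0.3, 0.1]
opening: 0.6
grasp_force: 0.0
time_s: 13.63
eef_pos: [0.5302, 0.1755, 0.3627]
eef_rot: [0.0, -0.001, 1.0, -0.0]
wrist_force: [0.3, -0.7, -0.2]
opening: 0.601
grasp_force: 0.0
A was (38,55) now (38, 56) 0.89028656
[319.34065799 272.38490218] [(315.776, 260.784, 0.77), (37.120000000000005, 312.576, 0.7), (523.52, 158.976, 0.48)]
[-0.5  1.1 74.8]
```

```bash
python3 -m pendant '[[[0.6,-0.5,0.5,20,0,0,0],[0.6,-0.5,0.5,45,0,0,0],[0.6,-0.5,0.5,65,0,0,0],[0.6,-0.5,0.5,75,0,0,0],[0.6,-0.5,0.5,75,0,0,0]]]'; python3 -m pendant '[[[0.4,0,0,0,0,0,0],[0.3,0,0,0,0,0,0],[0.2,0,0,0,0,0,0],[0,0,0,0,0,0,0],[0,0,0,0,0,0,0]]]';  python3 -m pendant '[[[0,0,0,-1,0,0,0],[0,0,0,-3,0,0,0],[0,0,0,-6,0,0,0],[0,0,0,-9,0,0,0],[0,0,0,-12,0,0,0]]]'
```

```text
time_s: 14.2
eef_pos: [0.53, 0.1747, 0.285]
eef_rot: [-0.003, 0.001, 1.0, -0.0]
wrist_force: [-1.0, -0.8, 0.8]
opening: 0.598
grasp_force: 0.0
time_s: 14.62
eef_pos: [0.5314, 0.1761, 0.2893]
eef_rot: [0.002, -0.0, 1.0, 0.0]
wrist_force: [0.4, -1.7, 4.6]
opening: 0.231
grasp_force: 58.6
time_s: 15.03
eef_pos: [0.5304, 0.1761, 0.2996]
eef_rot: [-0.001, -0.0, 1.0, -0.0]
wrist_force: [0.1, -0.9, -1.6]
opening: 0.231
grasp_force: 58.3
```

```bash
python3 -m pendant '[[[0,0,0,-10,0,0,0],[0,0,0,-30,0,0,0],[0,0,0,-55,0,0,0],[0,0,0,-75,0,0,0],[0,0,0,-83,0,0,0]]]'; python3 -m pendant '[[[0,1,-30,0,0,0,0],[0,3,-65,0,0,0,0],[0,5,-100,0,0,0,0],[0,7,-135,0,0,0,0],[0,9,-170,0,0,0,0]]]'; python3 -m pendant '[[[0,1,-40,0,0,0,0],[0,2,-80,0,0,0,0],[0,3,-120,0,0,0,0],[0,4,-150,0,0,0,0],[0,4,-169,0,0,0,0]]]'; python3 -m pendant '[[[0,0,0,0,0,0,0],[0,0,0,0,0,0,0],[0,0,0,0,0,0,0]]]';python3 - <<'E'
from h import *
im=ctrl.camera("wrist"); cv2.imwrite("pics/w4.png",im[:,:,::-1]); print(proj("wrist",[.5175,-.163,.05]),[(b["point"][0]*640,b["point"][1]*480,b["confidence"]) for b in ctrl.boxes_of("wrist","jig_mouth")])
E
```

```text
time_s: 15.45
eef_pos: [0.5314, 0.1762, 0.3867]
eef_rot: [0.003, -0.0, 1.0, 0.0]
wrist_force: [1.3, -0.3, -0.6]
opening: 0.228
grasp_force: 58.5
time_s: 15.87
eef_pos: [0.5211, 0.0048, 0.3825]
eef_rot: [-0.0, -0.0, 1.0, 0.0]
wrist_force: [-0.1, 0.3, -2.2]
opening: 0.234
grasp_force: 58.6
time_s: 16.28
eef_pos: [0.5171, -0.1661, 0.3825]
eef_rot: [-0.0, 0.001, 1.0, -0.0]
wrist_force: [-0.3, 0.2, -2.4]
opening: 0.234
grasp_force: 58.6
time_s: 16.53
eef_pos: [0.5175, -0.1624, 0.3823]
eef_rot: [-0.0, -0.0, 1.0, 0.0]
wrist_force: [-0.2, -0.0, -1.2]
opening: 0.23
grasp_force: 58.8
[316.39390732 229.5453939 ] [(315.2, 223.296, 0.79)]
```

View pics/w4.png

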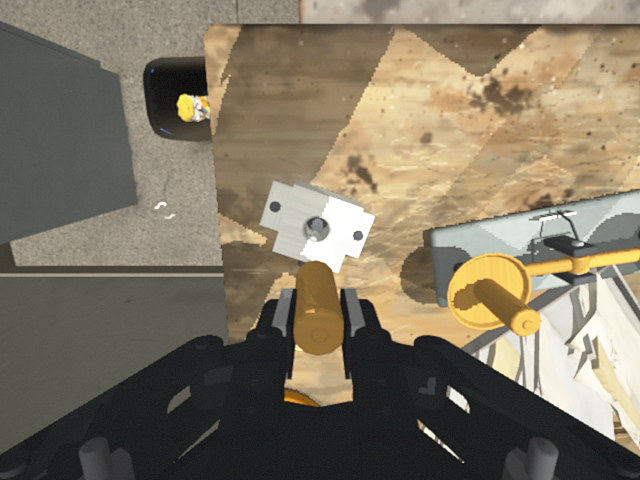

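```bash
python3 - <<'E'
from h import *
np.set_printoptions(precision=2,suppress=True)
im=cv2.imread("pics/w4.png"); hsv=cv2.cvtColor(im,cv2.COLOR_BGR2HSV)
m=cv2.inRange(hsv,(10,120,60),(30,255,255)); m[:245]=0;m[358:]=0;m[:,:285]=0;m[:,:]*=1;m[:,350:]=0
for r in range(258,358,6):
    x=np.flatnonzero(m[r]); print(r,(x.min(),x.max(),x.mean()) if len(x) else None)
g=cv2.cvtColor(im,cv2.COLOR_BGR2GRAY)
print("bore gray"); print(g[212:248:2,298:336:2])
o=ctrl.get_obs(); x,y,z=o["eef_pos"]; print(o["eef_pos"])
for f in (.2114,.2128):
    a=np.linspace(0,2*np.pi,90); 
    for rr,h in ((.008,0),(.011,.003),(.011,.064)):
        q=np.array([proj("wrist",[x+rr*np.cos(t),y+rr*np.sin(t),z-f+h]) for t in a]); print(rr,h,q.min(0),q.max(0))
q=np.array([proj("wrist",[.5175+.014*np.cos(t),-.163+.014*np.sin(t),.05]) for t in a]); print("bore14",q.min(0),q.max(0))
E
```

```text
258 None
264 (np.int64(304), np.int64(325), np.float64(314.5))
270 (np.int64(298), np.int64(330), np.float64(314.0))
276 (np.int64(296), np.int64(333), np.float64(314.5))
282 (np.int64(296), np.int64(334), np.float64(315.0))
288 (np.int64(296), np.int64(336), np.float64(316.0))
294 (np.int64(297), np.int64(337), np.float64(317.0))
300 (np.int64(296), np.int64(338), np.float64(317.0))
306 (np.int64(295), np.int64(340), np.float64(317.5))
312 (np.int64(295), np.int64(341), np.float64(318.0))
318 (np.int64(294), np.int64(342), np.float64(318.0))
324 (np.int64(294), np.int64(343), np.float64(318.5))
330 (np.int64(293), np.int64(343), np.float64(318.0))
336 (np.int64(293), np.int64(343), np.float64(318.0))
342 (np.int64(295), np.int64(342), np.float64(318.5))
348 (np.int64(301), np.int64(336), np.float64(318.5))
354 (np.int64(314), np.int64(322), np.float64(318.0))
bore gray
[[201 199 200 200 200 204 206 205 206 208 205 207 237 255 255 255 255 255
  255]
 [201 201 202 201 200 200 202 205 206 205 206 203 255 255 255 255 255 255
  255]
 [201 204 203 203 202 205 191 175 151 147 153 209 254 2
[... 856 characters left out ...]
6 161 216 246 242 191 149 147 136 152 240 252 255 255
  255]
 [197 197 198 203 186 252 236 213 230 201 146 154 198 249 252 255 255 255
  255]
 [201 199 198 197 200 255 255 255 251 245 245 255 254 255 255 255 255 255
  254]
 [207 206 201 200 251 255 255 255 255 255 255 255 255 255 255 255 255 255
  255]
 [199 204 203 208 255 255 255 255 255 255 255 255 255 255 255 255 255 255
  255]]
[ 0.52 -0.16  0.38]
0.008 0 [303.9  264.53] [331.49 290.33]
0.011 0.003 [298.45 261.25] [336.96 297.2 ]
0.011 0.064 [290.07 311.87] [345.66 361.11]
0.008 0 [304.   263.73] [331.4  289.37]
0.011 0.003 [298.58 260.46] [336.82 296.18]
0.011 0.064 [290.35 310.2 ] [345.38 359.03]
bore14 [301.19 214.46] [331.37 243.88]
```

```bash
python3 -m pendant '[[[0,0,0.5,30,0,0,0],[0,0,0.5,65,0,0,0],[0,0,0.5,90,0,0,0],[0,0,0.5,105,0,0,0],[0,0,0.5,112,0,0,0]]]';  python3 -m pendant '[[[0,0,0,0,0,0,0],[0,0,0,0,0,0,0],[0,0,0,0,0,0,0]]]';python3 - <<'E'
from h import *
im=ctrl.camera("wrist"); b=im[180:340,230:410,::-1].copy()
o=ctrl.get_obs(); a=np.linspace(0,2*np.pi,90)
b=cv2.resize(b,None,fx=3.7,fy=3.7,interpolation=cv2.INTER_CUBIC)
for c,r,z in ((.5175,.014,.05),):
    q=np.array([proj("wrist",[.5175+r*np.cos(t),-.163+r*np.sin(t),z]) for t in a]); cv2.polylines(b,[((q+.5-[230,180])*3.7-.5).astype(int)],True,(255,0,0),1)
q=np.array([proj("wrist",[o["eef_pos"][0]+.011*np.cos(t),o["eef_pos"][1]+.011*np.sin(t),o["eef_pos"][2]-.212+.003]) for t in a]); cv2.polylines(b,[((q+.5-[230,180])*3.7-.5).astype(int)],True,(0,255,0),1)
cv2.imwrite("pics/w5.png",b)
E
```

```text
time_s: 17.05
eef_pos: [0.5168, -0.1606, 0.2678]
eef_rot: [-0.002, -0.001, 1.0, 0.001]
wrist_force: [-0.1, 0.0, -2.4]
opening: 0.234
grasp_force: 58.7
time_s: 17.3
eef_pos: [0.5185, -0.1624, 0.2723]
eef_rot: [0.001, -0.0, 1.0, -0.001]
wrist_force: [-0.5, -0.1, -2.7]
opening: 0.233
grasp_force: 58.8
```

View pics/w5.png

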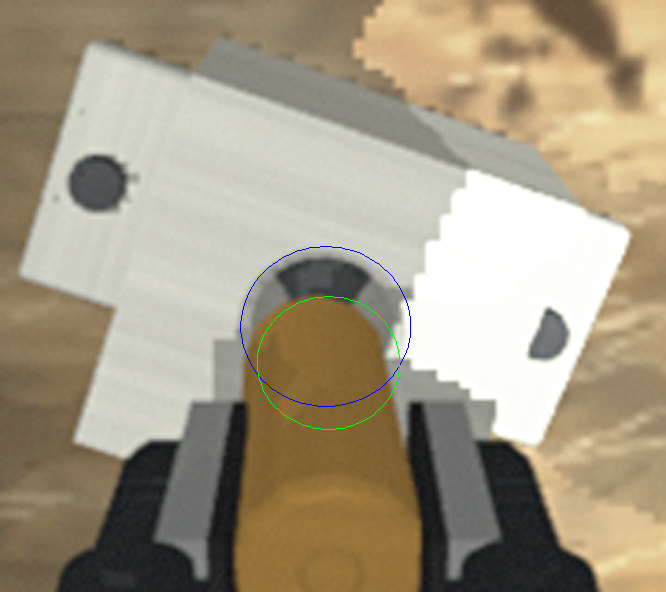

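```bash
python3 -m pendant '[[[0,0,1,2,0,0,0],[0,0,1,4,0,0,0],[0,0,1,6,0,0,0],[0,0,1,8,0,0,0],[0,0,1,9,0,0,0]]]'; python3 -m pendant '[[[0,0,0,1,0,0,0],[0,0,0,2,0,0,0],[0,0,0,3,0,0,0],[0,0,0,4,0,0,0],[0,0,0,5,0,0,0]]]'; python3 -m pendant '[[[0,0,0,1,0,0,0],[0,0,0,2,0,0,0],[0,0,0,3,0,0,0],[0,0,0,3,0,0,0],[0,0,0,3,0,0,0]]]'
```

```text
time_s: 17.77
eef_pos: [0.5176, -0.1614, 0.2614]
eef_rot: [-0.0, -0.0, 1.0, 0.0]
wrist_force: [-0.4, 1.2, -1.7]
opening: 0.233
grasp_force: 58.8
time_s: 18.18
eef_pos: [0.5178, -0.1615, 0.2566]
eef_rot: [0.0, -0.0, 1.0, -0.0]
wrist_force: [0.0, 0.5, -1.5]
opening: 0.232
grasp_force: 58.8
time_s: 18.6
eef_pos: [0.5177, -0.1614, 0.2536]
eef_rot: [-0.0, -0.0, 1.0, 0.0]
wrist_force: [-0.8, -0.2, -1.2]
opening: 0.237
grasp_force: 58.8
```

```bash
for i in 1 2; do python3 -m pendant '[[[0,0,0,1,0,0,0],[0,0,0,2,0,0,0],[0,0,0,3,0,0,0],[0,0,0,3,0,0,0]]]'; done
```

```text
time_s: 18.93
eef_pos: [0.5176, -0.1614, 0.2505]
eef_rot: [-0.0, -0.0, 1.0, 0.0]
wrist_force: [-0.7, -0.2, -1.9]
opening: 0.234
grasp_force: 58.9
time_s: 19.27
eef_pos: [0.5177, -0.1615, 0.2474]
eef_rot: [-0.0, -0.0, 1.0, -0.0]
wrist_force: [-1.5, -1.4, -1.7]
opening: 0.229
grasp_force: 58.8
```

```bash
for i in 1 2; do python3 -m pendant '[[[0,0,0,1,0,0,0],[0,0,0,2,0,0,0],[0,0,0,2,0,0,0]]]'; done
```

```text
time_s: 19.52
eef_pos: [0.5177, -0.1614, 0.2454]
eef_rot: [-0.0, -0.0, 1.0, 0.0]
wrist_force: [-1.0, -1.6, -0.7]
opening: 0.232
grasp_force: 58.9
time_s: 19.77
eef_pos: [0.5177, -0.1614, 0.2434]
eef_rot: [-0.0, -0.0, 1.0, 0.0]
wrist_force: [-0.7, -0.2, -2.4]
opening: 0.231
grasp_force: 58.8
```

```bash
python3 -m pendant '[[[0,0,0,0.7,0,0,0],[0,0,0,1.4,0,0,0]]]';python3 -m pendant '[[[0,0,0,0.7,0,0,0]]]';python3 -m pendant '[[[0,0,0,0.7,0,0,0]]]'
```

```text
time_s: 19.93
eef_pos: [0.5177, -0.1614, 0.2423]
eef_rot: [-0.0, -0.0, 1.0, -0.0]
wrist_force: [-2.7, -0.6, 0.5]
opening: 0.231
grasp_force: 59.0
time_s: 20.02
eef_pos: [0.5178, -0.1614, 0.2416]
eef_rot: [0.0, -0.0, 1.0, -0.0]
wrist_force: [-2.0, -1.1, 1.0]
opening: 0.234
grasp_force: 59.0
time_s: 20.1
eef_pos: [0.5177, -0.1614, 0.2409]
eef_rot: [-0.0, -0.0, 1.0, -0.0]
wrist_force: [-1.9, 0.3, 0.3]
opening: 0.234
grasp_force: 59.0
```

```bash
for i in 1 2; do python3 -m pendant '[[[0,0,0,0.7,0,0,0],[0,0,0,1.4,0,0,0]]]' | grep -E "eef_pos|wrist"; done
```

```text
eef_pos: [0.5178, -0.1614, 0.2396]
wrist_force: [-3.0, 1.2, 4.0]
eef_pos: [0.5179, -0.1615, 0.2385]
wrist_force: [-4.5, 1.4, 7.8]
```

```bash
for i in 1 2; do python3 -m pendant '[[[0,0,0,0.7,0,0,0],[0,0,0,1.4,0,0,0]]]' | grep -E "eef_pos|wrist"; done
```

```text
eef_pos: [0.518, -0.1615, 0.2376]
wrist_force: [-5.4, 1.6, 10.5]
eef_pos: [0.5181, -0.1615, 0.2366]
wrist_force: [-5.0, 3.1, 14.3]
```

```bash
python3 -m pendant '[[[0,0,0,0,0,0,0],[0,0,0,0,0,0,0],[0,0,0,0,0,0,0]]]'; python3 -m pendant '[[[0.3,0,0,0,0,0,0],[0.4,0,0,0,0,0,0],[0.5,0,0,0,0,0,0],[0.5,0,0,0,0,0,0],[0.5,0,0,0,0,0,0]]]'; python3 -m pendant '[[[0.5,0,0,-5,0,0,0],[0.5,0,0,-20,0,0,0],[0.5,0,0,-45,0,0,0],[0.5,0,0,-75,0,0,0],[0.5,0,0,-90,0,0,0]]]'; python3 -m pendant '[[[0.5,0,0,0,0,0,0],[0.5,0,0,0,0,0,0],[0.5,0,0,0,0,0,0]]]' ;python3 - <<'E'
from h import *
im=ctrl.camera("wrist"); cv2.imwrite("pics/w6.png",im[:,:,::-1]); print(ctrl.get_obs()["eef_pos"])
hsv=cv2.cvtColor(im,cv2.COLOR_RGB2HSV); m=cv2.inRange(hsv,(14,140,120),(28,255,255)); m[300:]=0;m[:,:260]=0;m[:,380:]=0
n,l,s,c=cv2.connectedComponentsWithStats(m); print([(s[i].tolist(),c[i]) for i in range(1,n) if s[i,4]>30])
a=np.linspace(0,2*np.pi,90)
for z in (.09,.05): q=np.array([proj("wrist",[.5175+.011*np.cos(t),-.162+.011*np.sin(t),z]) for t in a]); print(z,q.min(0),q.max(0))
im=ctrl.camera("scene"); print([(b["point"][0]*640,b["point"][1]*480,round(b["confidence"],2)) for b in ctrl.boxes_of("scene","casting_a")])
for p in ([.5175,-.162,.075],[.5677,-.0144,.112]): print(proj("scene",p))
E
```

```text
time_s: 21.02
eef_pos: [0.5181, -0.1615, 0.2365]
eef_rot: [0.0, -0.0, 1.0, -0.0]
wrist_force: [-5.3, 1.5, 10.5]
opening: 0.236
grasp_force: 60.0
time_s: 21.43
eef_pos: [0.5178, -0.1614, 0.2351]
eef_rot: [0.0, -0.0, 1.0, 0.0]
wrist_force: [-1.0, -0.4, -0.1]
opening: 0.501
grasp_force: 0.0
time_s: 21.85
eef_pos: [0.5185, -0.1618, 0.3288]
eef_rot: [0.002, -0.0, 1.0, -0.001]
wrist_force: [2.0, -0.9, 0.4]
opening: 0.504
grasp_force: 0.0
time_s: 22.1
eef_pos: [0.5174, -0.1612, 0.3245]
eef_rot: [-0.001, -0.0, 1.0, 0.0]
wrist_force: [-0.0, -0.3, -0.2]
opening: 0.5
grasp_force: 0.0
[ 0.51722594 -0.16116492  0.32400127]
[([299, 233, 32, 44, 1062], array([314.02636535, 255.65254237]))]
0.09 [299.1055972  249.29442787] [333.19048363 281.51829208]
0.05 [301.83256971 234.12455043] [330.76006999 261.88693053]
[(353.792, 206.688, 0.76)]
[424.87251684 216.59818734]
[354.46391707 205.30759076]
```

```bash
python3 - <<'E'
from h import *
im=cv2.imread("pics/w6.png"); hsv=cv2.cvtColor(im,cv2.COLOR_BGR2HSV)
m=cv2.inRange(hsv,(10,110,60),(30,255,255))
for r in range(226,290,3):
    x=np.flatnonzero(m[r,285:350])+285; print(r,(x.min(),x.max()) if len(x) else None, hsv[r,308:322:4,2])
o=ctrl.get_obs(); a=np.linspace(0,2*np.pi,90)
for z in (.0885,.0915):
    q=np.array([proj("wrist",[.5175+.011*np.cos(t),-.1625+.011*np.sin(t),z]) for t in a]); print(z,q.min(0),q.max(0))
E
```

```text
226 None [204 200 200 201]
229 None [194 195 198 200]
232 None [152 142 141 157]
235 (np.int64(306), np.int64(323)) [128 129 125 122]
238 (np.int64(303), np.int64(326)) [130 127 124 124]
241 (np.int64(302), np.int64(328)) [132 128 126 123]
244 (np.int64(302), np.int64(328)) [132 126 123 123]
247 (np.int64(301), np.int64(328)) [141 145 165 133]
250 (np.int64(301), np.int64(329)) [190 194 195 184]
253 (np.int64(300), np.int64(329)) [187 190 184 187]
256 (np.int64(300), np.int64(329)) [193 193 195 192]
259 (np.int64(299), np.int64(330)) [143 137 137 145]
262 (np.int64(299), np.int64(330)) [142 143 143 137]
265 (np.int64(300), np.int64(330)) [142 140 140 133]
268 (np.int64(301), np.int64(329)) [143 134 134 143]
271 (np.int64(303), np.int64(327)) [145 145 143 142]
274 (np.int64(305), np.int64(324)) [145 146 146 146]
277 (np.int64(313), np.int64(316)) [195 143 134 138]
280 None [196 180 150 148]
283 None [196 180 147 149]
286 None [200 186 170 169]
289 None [116 174 199 197]
0.0885 [298.38010861 248.76920269] [332.26521757 280.82484763]
0.0915 [298.1286443  250.11419927] [332.47030603 282.55828831]
```

```bash
python3 -c "
from bench import ctrl
print(ctrl.hand_in())"
```

```text
the job is handed in; nothing more can be done
None
```

The balance stayed tipped to the left pan, so I pressed that casting (`casting_a` in my notes) onto the jig's depth stop, with an estimated 13 N on the stop, and released it; the lighter one stands on the right pan, and I handed the job in with no verdict shown.

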